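Line up the bowls and slide the ware board home

TASK

Slide the three leather-hard clay bowls gently across the pulled-out ware board, without lifting or squeezing them, so that one stands centred in each of the three blue circles; any bowl may take any circle and their lips may point anywhere. Then push the board fully home against its stop by one of its knobs, gently enough that the row stays centred, and do not knock over the jar or disturb anything on the bench.

Things in the scene. Friction and masses are not known exactly. Their poses are not given: they have to be found in the camera images.
- bowl_a: One of 3 identical cream clay bowls with a pouring lip, 0.22 kg, loose and upright on the ware board, beyond the circles. 46 mm high. Outside radius 30 mm at the foot, 40 at 12 mm up, 43 at 28 mm up, 44 at the rim; walls 5 mm, inner floor 6 mm up, so closed fingers fit inside. The lip sticks out 8 mm past the rim on the bowl's own -x side. Origin: centre of the underside.
- bowl_b: One of 3 identical cream clay bowls with a pouring lip, 0.22 kg, loose and upright on the ware board, beyond the circles. 46 mm high. Outside radius 30 mm at the foot, 40 at 12 mm up, 43 at 28 mm up, 44 at the rim; walls 5 mm, inner floor 6 mm up, so closed fingers fit inside. The lip sticks out 8 mm past the rim on the bowl's own -x side. Origin: centre of the underside.
- bowl_c: One of 3 identical cream clay bowls with a pouring lip, 0.22 kg, loose and upright on the ware board, beyond the circles. 46 mm high. Outside radius 30 mm at the foot, 40 at 12 mm up, 43 at 28 mm up, 44 at the rim; walls 5 mm, inner floor 6 mm up, so closed fingers fit inside. The lip sticks out 8 mm past the rim on the bowl's own -x side. Origin: centre of the underside.
- ring_left (a point): Centre of the left (+y) one of three thin blue circles (116 mm outside, 108 mm inside) painted on the ware board, at the height of the board's top. The centres lie in a straight row, 120 mm apart, at right angles to the board's sliding; they move with the board. Axes: x the way the board is pushed home, y along the row to the left, z up.
- ring_mid (a point): Centre of the middle one of three thin blue circles (116 mm outside, 108 mm inside) painted on the ware board, at the height of the board's top. The centres lie in a straight row, 120 mm apart, at right angles to the board's sliding; they move with the board. Axes: x the way the board is pushed home, y along the row to the left, z up.
- ring_right (a point): Centre of the right (-y) one of three thin blue circles (116 mm outside, 108 mm inside) painted on the ware board, at the height of the board's top. The centres lie in a straight row, 120 mm apart, at right angles to the board's sliding; they move with the board. Axes: x the way the board is pushed home, y along the row to the left, z up.
- knob_left (a point): Centre of the top of the dark wooden upright knob at the left (+y) end of the ware board, in line with the circles and 135 mm beyond the outer one. It is fixed to the board, round, 18 to 24 mm thick, 45 mm high above the board's top. Push or pull either knob to slide the board.
- knob_right (a point): Centre of the top of the dark wooden upright knob at the right (-y) end of the ware board, in line with the circles and 135 mm beyond the outer one. It is fixed to the board, round, 18 to 24 mm thick, 45 mm high above the board's top. Push or pull either knob to slide the board.
- ware_board (a joint): How far (m) the pale wooden ware board (240 mm deep, 580 wide, 18 thick, top 32 mm above the bench) is pulled out towards the robot: 0 is home against the grey stop bar at its far edge (55 mm above the bench), at most 0.11. It slides on runners straight along the circles' x, away from the robot, when pushed with 5 to 8 N, and stays where it is left.
- slip_jar: Bystander: amber jar with a blue lid, 56 mm wide, 65 mm high, standing loose on the board among the bowls. Origin: centre of its underside.
- brush_mug: Bystander: blue mug, 76 mm wide and 90 mm high, on the bench left of the board.
- glaze_bottle: Bystander: white bottle, 66 mm wide and 120 mm high, on the bench left of the board.
- mallet: Bystander: small mallet lying on the bench to the right of the board.
Not all that is in view belongs to the job. Leave any green, pink or red look-alike of the bowl_c alone.

How it is judged:
On the way, in this order (a step that is already met when the one before it is completed fails the run):
1. one bowl stands in each circle, within 10 mm of its centre (horizontal distance between any of bowl_a, bowl_b, bowl_c and ring_left below 0.01 m and horizontal distance between any of bowl_a, bowl_b, bowl_c and ring_mid below 0.01 m and horizontal distance between any of bowl_a, bowl_b, bowl_c and ring_right below 0.01 m and linear speed of each of bowl_a, bowl_b, bowl_c below 0.01 m/s), for 0.2 s.
2. the board is pushed fully home (value of joint ware_board below 0.005 m), for 0.2 s.
At the end, for the whole second after the job is handed in: Each circle has a bowl whose centre is within 10 mm of the circle's centre; the bowls are upright and at rest on the board; the board is home to within 5 mm; the jar stands upright on the board (all of step 1 and angle between each of bowl_a, bowl_b, bowl_c, slip_jar's own z axis and vertical below 0.1 rad and z of each of bowl_a, bowl_b, bowl_c in the frame of ring_mid below 0.006 m and value of joint ware_board below 0.005 m and z of slip_jar in the frame of ring_mid above -0.005 m); the robot touches nothing.
It fails at once if a bowl is lifted more than 15 mm off the board (z of any of bowl_a, bowl_b, bowl_c in the frame of ring_mid above 0.015 m).
It fails at once if a bowl is tipped by more than 0.35 rad (angle between any of bowl_a, bowl_b, bowl_c's own z axis and vertical above 0.35 rad).
It fails at once if a bowl is squeezed, pressed or struck with more than 20 N (contact force between the fingers and bowl_a above 20 N or contact force between the fingers and bowl_b above 20 N or contact force between the fingers and bowl_c above 20 N).
It fails at once if the jar is knocked over (angle between slip_jar's own z axis and vertical above 0.5 rad).
It fails at once if something on the bench beside the board is moved by more than 30 mm (distance of any of brush_mug, glaze_bottle, mallet from where it was at the start of the episode above 0.03 m).
It also fails if it takes over 62 s, if anything falls off the work surface, if the arm or the gripper's body presses on something with over 40 N, if the wrist force passes 120 N, or if a joint passes its speed limit or range.

ROBOT

A 7-joint arm with a two-finger parallel gripper is mounted at the origin on the work surface. World frame = base frame: x ahead of the robot, y to its left, z up, the work surface at z = 0. Lengths are in m, angles in rad, forces in N, time in s.
With the tool pointing down it reaches from about 0.425 to 0.95 m from the base axis. Payload 16.7 kg.
Tool frame: the origin (TCP) lies at the very end of the fingers, on their centre line; the grasp point (between the pads) lies 19 mm behind it; z points along the fingers, y is the direction in which the jaws open and shut (so a half turn about z gives the same grasp; the last joint's range is limited). The gripper opens to 94 mm and grips with 3 to 60 N. Pads are 16 mm wide; open, the fingers measure 119 mm over their backs; the gripper's body (75 mm by 177 mm) begins 78 mm behind the grasp point.
Start: joints at [-1.349, 0.426, 0.074, 1.606, -0.034, 1.111, -0.067], TCP at [0.245, 0.629, 0.205] pointing down, gripper open.
Joint ranges: [-2.85, 2.85], [-0.5, 2.14], [-1.23, 1.37], [0.21, 2.46], [-1.02, 4.16], [0.16, 2.05], [-2.73, 2.73]. Speed limits (rad/s): [1.89, 1.89, 2.39, 2.39, 3.01, 3.01, 3.01].

INTERFACE

Orientations are given as a unit quaternion [w, x, y, z].
In Python, from rig import robot gives the robot as it stands.
- The arm moves only by the shell command python3 -m creep 'ROWS' [FORCE]. ROWS is JSON, a list of rows, each an object with "offset": the shift along the world's x, y, z in mm, a list of three; "rot": the turn, a rotation vector about the world's x, y, z in rad, a list of three; "gripper": the closure in counts, from 0 (fully open) to 255 (shut). In form: [{"offset": [tx, ty, tz], "rot": [wx, wy, wz], "gripper": gripper}, ...]. A call has 1 to 10 rows; each row shifts and turns the commanded pose from where the row before left it; what a row does not reach is not made up. A row lasts 1/10 s, in which the tool goes at most 50 mm and 8.59 degrees, less where a joint would pass 70% of its speed; a pose out of reach is approached as far as the arm can. A call is refused whole if a number of a shift passes 50 or a number of a turn 0.15, either way. A call with a gripper value outside its range is refused whole. The fingers move at their own pace and stop on an object; FORCE is the grip in N (left out, the last holds). Time passes only in rows, so rows that do not move let the fingers close. It gives the time, the measured TCP pose, the force and the opening at its end, in the units of the state.
- robot.get_state(): the state, without advancing time (a new reading comes with each control period).
- robot.get_image(name): name is "scene" or "top" or "wrist"; returns a dict with "image" (400x640x3 uint8, red, green, blue), "K" (3x3 intrinsics, pixels), "eye" and "attitude" of the camera in the world; the wrist camera has in their place "tool_from_camera" (4x4, takes a point from camera to tool coordinates, whose origin is the TCP and whose axes are the flange's). Camera axes: x right, y down, z forward; pixel columns grow to the right and rows downward; lengths in m; the calibration is good to about 2 mm. A picture is of the moment at which its call begins: read the wrist's pose just before it. There is no depth.
- robot.hand_in(): hands the job in, once; it reports no verdict.
Trained networks look in a picture, given as the dict that the camera call returned (one of the last four; its "shot" number tells which), for a name from the list of things; names that differ only in an ending like _2 or _b are one class to them, and where a whole thing is asked for, a point or a joint stands for the part that bears it (a point fixed in the world has none). Each returns a list of dicts, best first, with "score" (0 to 1); they miss things now and then, are a little off and sometimes report something else, mostly with a low value. They report only what shows in the picture. A call takes as long as a camera call. They do not tell look-alikes from the thing itself.
- robot.regions_of(picture, label): "pixels" (400x640 bool, what is visible of it) and "location" ([row, column] in pixels, amid what is visible of it).
- robot.landmark_of(picture, label): "location" ([row, column] in pixels: a listed point, or the origin of a listed thing).
The state is a dict: "time": time; "joint_positions": joint angles; "dq": joint speeds; "joint_efforts": joint torques, N m; "position": TCP position; "orientation": TCP orientation; "wrist_force": force on the tool from outside, world axes, zero at the start; "moment": the same for the moment, N m; "gripper_width": opening from 0.0 (shut) to 1.0 (fully open).
Only numpy, scipy, OpenCV 4.12 (cv2) and the standard library are available. Lean on these libraries where they do the work, as an engineer would, in place of code of your own. Each camera call takes 0.05 s, during which the arm holds its last target. There are 200 camera calls.

## Working session

There is one attempt and no reset: what is moved stays moved. The work goes in short steps, Python scripts to look and compute and a shell command to move; the robot and the scene stay as the last step left them, time stands still between calls to the robot, and variables do not carry over. Pictures are saved under pics/ and viewed, about 8 in all and at most 12, crops included, and the job is handed in when it is done.

```bash
mkdir -p pics; cat > h.py <<'E'
import numpy as np, cv2
from rig import robot
from scipy.spatial.transform import Rotation as R
def att(a):
    a=np.array(a,float)
    return a if a.shape==(3,3) else R.from_quat([a[1],a[2],a[3],a[0]]).as_matrix()
def ray(p,rc,z):
    d=np.linalg.inv(p["K"])@[rc[1],rc[0],1]; d=att(p["attitude"])@d
    e=np.array(p["eye"]); return e+d*(z-e[2])/d[2]
def save(p,n): cv2.imwrite("pics/"+n,p["image"][:,:,::-1])
E
python3 - <<'E'
from h import *
for c in("scene","top"):
    p=robot.get_image(c); save(p,c+".png"); print(c,p["eye"],p["attitude"],p["K"])
    for l,z in [("bowl_a",.032),("ring_left",.032),("ring_mid",.032),("ring_right",.032),("knob_left",.077),("knob_right",.077),("slip_jar",.032),("brush_mug",0),("glaze_bottle",0),("mallet",0)]:
        for d in robot.landmark_of(p,l): print(l,round(d["score"],2),np.round(d["location"]),np.round(ray(p,d["location"],z),3))
s=robot.get_state();print(s)
E
```

```text
scene [ 1.41381158 -0.62783803  1.08707892] [-0.35858573  0.80888926  0.42556069 -0.18976969] [[455.88062701   0.         313.04725227]
 [  0.         455.88062701 195.69469282]
 [  0.           0.           1.        ]]
bowl_a 0.87 [213. 366.] [0.621 0.125 0.032]
bowl_a 0.68 [174. 319.] [0.367 0.114 0.032]
bowl_a 0.65 [252. 301.] [ 0.638 -0.143  0.032]
bowl_a 0.64 [156. 354.] [0.354 0.286 0.032]
bowl_a 0.58 [212. 398.] [0.678 0.216 0.032]
bowl_a 0.41 [205. 332.] [0.526 0.056 0.032]
ring_left 0.6 [194. 360.] [0.536 0.168 0.032]
ring_mid 0.59 [207. 332.] [0.532 0.051 0.032]
ring_right 0.71 [214. 299.] [ 0.499 -0.06   0.032]
ring_right 0.65 [277. 151.] [ 0.474 -0.552  0.032]
ring_right 0.22 [168. 414.] [0.534 0.425 0.032]
knob_left 0.78 [172. 397.] [0.555 0.315 0.077]
knob_right 0.59 [220. 263.] [ 0.499 -0.19   0.077]
slip_jar 0.86 [235. 337.] [ 0.646 -0.013  0.032]
brush_mug 0.82 [146. 396.] [0.365 0.498 0.   ]
glaze_bottle 0.78 [167. 414.] [0.504 0.462 0.   ]
glaze_bottle 0.55 [216. 302.] [ 0.487 -0.039  0.   ]
mallet 0.57 [281. 154.] [ 0.464 -0.546  0.   ]
mallet 0.53 [146. 399.] [0
[... 1067 characters left out ...]
ay([-1.34848005,  0.4260582 ,  0.07390083,  1.60601993, -0.03409742,
        1.11080187, -0.06708961]), 'dq': array([-1.16729020e-03, -1.78345309e-03, -1.38076141e-04, -1.08437253e-05,
       -2.02974063e-03,  1.41465679e-04, -7.54050609e-04]), 'joint_efforts': array([-5.33826442e-04, -9.35539913e+01,  3.66140574e+00, -4.54546809e+01,
       -4.93691303e-02,  1.33986189e-02,  7.83828955e-05]), 'position': array([0.24523532, 0.62882582, 0.2054859 ]), 'orientation': array([-1.78665571e-05,  1.84862521e-01,  9.82764391e-01, -1.23867355e-05]), 'wrist_force': array([-0.01982183, -0.62511822, -1.09680276]), 'moment': array([0.01083238, 0.0271318 , 0.02066173]), 'gripper_width': 1.0019482898104333}
```

```bash
python3 - <<'E'
import cv2
im=cv2.imread("pics/top.png")[100:290,120:420]
cv2.imwrite("pics/topc.png",cv2.resize(im,None,fx=2.6,fy=2.6,interpolation=cv2.INTER_CUBIC))
E
```

```text
(no output)
```

View pics/topc.png

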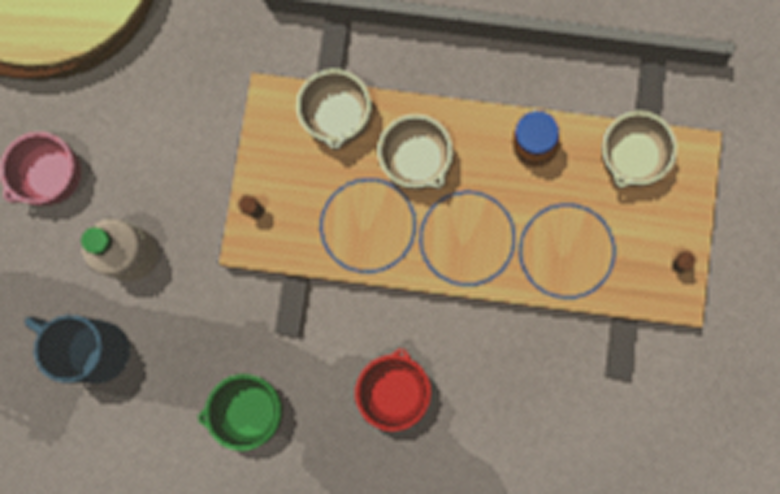

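View pics/scene.png

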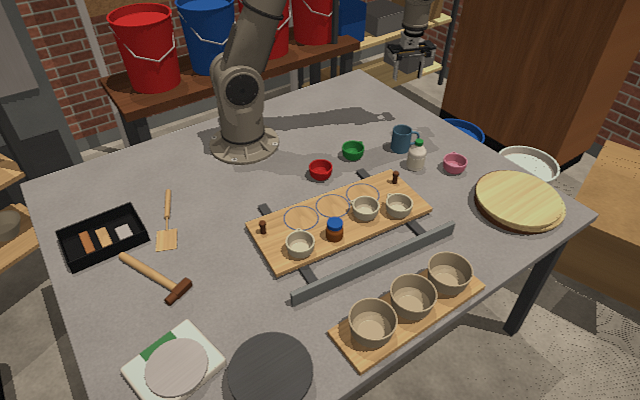

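Cream bowls (targets) in the top picture are at about (row,col) (140,249), (158,280) and (157,366). The look-alikes are green (258,217), red (252,275) and pink (167,139), plus the tan bowls on the far board in the scene view. I choose the three cream ones on the ware board. The jar is at (158,327). Next I go above bowl 2, fingers closing, and look from close by.

```bash
python3 -m creep '[{"offset":[28,-39,0],"rot":[0,0,0.045],"gripper":255},{"offset":[28,-39,0],"rot":[0,0,0.045],"gripper":255},{"offset":[28,-39,0],"rot":[0,0,0.045],"gripper":255},{"offset":[28,-39,0],"rot":[0,0,0.045],"gripper":255},{"offset":[28,-39,0],"rot":[0,0,0.045],"gripper":255},{"offset":[28,-39,0],"rot":[0,0,0.045],"gripper":255},{"offset":[28,-39,0],"rot":[0,0,0.045],"gripper":255},{"offset":[28,-39,0],"rot":[0,0,0.045],"gripper":255},{"offset":[28,-39,0],"rot":[0,0,0.045],"gripper":255},{"offset":[28,-39,0],"rot":[0,0,0.045],"gripper":255}]' 10
python3 -m creep '[{"offset":[28,-39,0],"rot":[0,0,0],"gripper":255},{"offset":[28,-39,0],"rot":[0,0,0],"gripper":255},{"offset":[28,-39,0],"rot":[0,0,0],"gripper":255},{"offset":[0,0,0],"rot":[0,0,0],"gripper":255},{"offset":[0,0,0],"rot":[0,0,0],"gripper":255}]'
cat >> h.py <<'E'
def wcam():
    s=robot.get_state(); p=robot.get_image("wrist"); q=s["orientation"]
    T=np.eye(4);T[:3,:3]=att(q);T[:3,3]=s["position"]; C=T@p["tool_from_camera"]
    p["C"]=C; return p,s
def wray(p,rc,z):
    d=p["C"][:3,:3]@(np.linalg.inv(p["K"])@[rc[1],rc[0],1]); e=p["C"][:3,3]; return e+d*(z-e[2])/d[2]
E
python3 - <<'E'
from h import *
p,s=wcam(); save(p,"w1.png"); print(np.round(p["C"],3),s["position"])
for l,z in [("bowl_a",.032),("ring_left",.032),("ring_mid",.032),("ring_right",.032),("knob_left",.077),("slip_jar",.032)]:
    for d in robot.landmark_of(p,l): print(l,round(d["score"],2),np.round(d["location"]),np.round(wray(p,d["location"],z),3))
E
```

```text
time: 2.1
position: [0.5262, 0.2371, 0.2058]
orientation: [0.0, -0.04, 0.999, 0.0]
wrist_force: [0.2, 0.5, 0.5]
gripper_width: 0.189
time: 2.6
position: [0.6096, 0.1207, 0.2053]
orientation: [-0.0, -0.038, 0.999, -0.0]
wrist_force: [-0.3, 1.6, -0.2]
gripper_width: 0.006
[[-0.077  0.961  0.265  0.533]
 [ 0.997  0.074  0.021  0.114]
 [ 0.001  0.265 -0.964  0.385]
 [ 0.     0.     0.     1.   ]] [0.60956523 0.12069665 0.20527077]
bowl_a 0.97 [240. 389.] [0.677 0.22  0.032]
bowl_a 0.9 [190.  97.] [ 0.639 -0.145  0.032]
bowl_a 0.59 [196. 311.] [0.627 0.116 0.032]
ring_left 0.63 [136. 365.] [0.55  0.174 0.032]
ring_mid 0.85 [109. 261.] [0.529 0.052 0.032]
ring_right 0.65 [ 92. 156.] [ 0.52  -0.067  0.032]
knob_left 0.82 [156. 503.] [0.556 0.312 0.077]
slip_jar 0.82 [202. 195.] [ 0.645 -0.027  0.032]
```

View pics/w1.png

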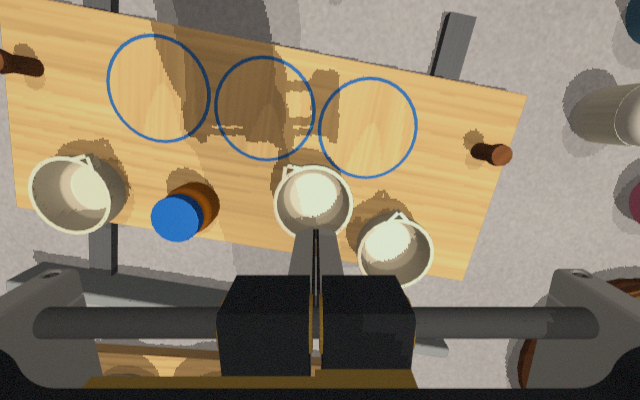

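The wrist view shows the rings at columns 158, 265 and 368, with the cream bowls at (195,75), (200,313) and (248,395). The jar is at (217,180). The choice is confirmed, so I write a metric fit for the circles and rims.

```bash
cat >> h.py <<'E'
from scipy.optimize import least_squares
def cam(p): # unify
    if "C" not in p:
        C=np.eye(4);C[:3,:3]=att(p["attitude"]);C[:3,3]=p["eye"];p["C"]=C
    return p
def proj(p,px,z):
    px=np.asarray(px,float); d=(p["C"][:3,:3]@np.linalg.inv(p["K"])@np.c_[px,np.ones(len(px))].T).T
    e=p["C"][:3,3]; return (e+d*((z-e[2])/d[:,2])[:,None])[:,:2]
def cfit(P,r,c0,g=.012):
    f=lambda c:np.hypot(*(P-c).T)-r
    c=np.array(c0)
    for g in(.02,.01,.006): 
        c=least_squares(f,c,loss="cauchy",f_scale=g/5).x
    return c,np.mean(abs(f(c))<.004)
def rings(p,guess=((.545,.172),(.530,.052),(.518,-.067))):
    h=cv2.cvtColor(p["image"],cv2.COLOR_RGB2HSV); m=(h[...,0]>100)&(h[...,0]<128)&(h[...,1]>70)&(h[...,2]>40)
    v,u=np.nonzero(m); P=proj(p,np.c_[u,v],.032); out=[]
    for g in guess:
        k=abs(np.hypot(*(P-g).T)-.056)<.022; out.append(cfit(P[k],.056,g)[0] if k.sum()>30 else None)
    return out
def bowls(p):
    out=[]
    for d in robot.regions_of(p,"bowl_a"):
        m=d["pixels"]; col=np.median(p["image"][m],0)
        if d["score"]<.3 or m.sum()<150: continue
        c,_=cv2.findContours(m.astype(np.uint8),cv2.RETR_EXTERNAL,cv2.CHAIN_APPROX_NONE)
        P=proj(p,max(c,key=len)[:,0],.078); b,q=cfit(P,.044,np.median(P,0))
        out.append((np.round(b,4),round(q,2),col.astype(int),round(d["score"],2)))
    return out
E
python3 - <<'E'
from h import *
s=robot.get_state(); p,s=wcam()
print(rings(p));[print(b) for b in bowls(p)]
p=cam(robot.get_image("top")); print(rings(p));[print(b) for b in bowls(p)]
E
```

```text
[array([0.54211723, 0.17545936]), array([0.52974764, 0.05602347]), array([ 0.51744742, -0.06325561])]
(array([0.6689, 0.2142]), np.float64(0.62), array([181, 167, 137]), 0.98)
(array([0.6234, 0.1178]), np.float64(0.78), array([207, 197, 166]), 0.97)
(array([ 0.6345, -0.1407]), np.float64(0.67), array([147, 134, 109]), 0.7)
(array([0.6119, 0.4333]), np.float64(0.53), array([97, 51, 59]), 0.69)
[None, None, None]
(array([0.5884, 0.5546]), np.float64(0.74), array([158, 106, 111]), 0.94)
(array([0.3159, 0.3004]), np.float64(0.69), array([ 68, 132,  71]), 0.81)
(array([ 0.6289, -0.141 ]), np.float64(0.95), array([184, 177, 143]), 0.72)
```

```bash
python3 -m creep '[{"offset":[8,-3,-20],"rot":[0,0,0],"gripper":255},{"offset":[0,0,-40],"rot":[0,0,0],"gripper":255},{"offset":[0,0,-40],"rot":[0,0,0],"gripper":255},{"offset":[0,0,-30],"rot":[0,0,0],"gripper":255},{"offset":[0,0,-20],"rot":[0,0,0],"gripper":255},{"offset":[0,0,-7],"rot":[0,0,0],"gripper":255},{"offset":[-4,-3,0],"rot":[0,0,0],"gripper":255},{"offset":[-4,-3,0],"rot":[0,0,0],"gripper":255},{"offset":[-4,-3,0],"rot":[0,0,0],"gripper":255}]'
python3 -m creep '[{"offset":[-4,-2,0],"rot":[0,0,0],"gripper":255},{"offset":[-4,-2,0],"rot":[0,0,0],"gripper":255},{"offset":[-4,-2,0],"rot":[0,0,0],"gripper":255},{"offset":[-5,-3,0],"rot":[0,0,0],"gripper":255},{"offset":[-6,-4,0],"rot":[0,0,0],"gripper":255}]'
```

```text
time: 4.05
position: [0.6055, 0.1096, 0.0498]
orientation: [0.001, -0.039, 0.999, 0.0]
wrist_force: [-1.4, 0.3, 0.3]
gripper_width: 0.002
time: 4.55
position: [0.582, 0.0968, 0.0486]
orientation: [0.0, -0.039, 0.999, 0.0]
wrist_force: [1.5, 0.7, 1.5]
gripper_width: 0.002
```

```bash
python3 -m creep '[{"offset":[-8,-5,0],"rot":[0,0,0],"gripper":255},{"offset":[-8,-6,0],"rot":[0,0,0],"gripper":255},{"offset":[-8,-6,0],"rot":[0,0,0],"gripper":255},{"offset":[-8,-6,0],"rot":[0,0,0],"gripper":255},{"offset":[-8,-5,0],"rot":[0,0,0],"gripper":255},{"offset":[-8,-5,0],"rot":[0,0,0],"gripper":255},{"offset":[-8,-5,0],"rot":[0,0,0],"gripper":255},{"offset":[-6,-3,0],"rot":[0,0,0],"gripper":255},{"offset":[-4,-2,0],"rot":[0,0,0],"gripper":255},{"offset":[-2,-1,0],"rot":[0,0,0],"gripper":255}]'
python3 - <<'E'
from h import *
robot.get_image("scene")
p,s=wcam(); print(s["position"],s["wrist_force"]); save(p,"w2.png")
print(rings(p));[print(b) for b in bowls(p)]
E
```

```text
time: 5.55
position: [0.514, 0.0527, 0.0485]
orientation: [0.0, -0.039, 0.999, 0.0]
wrist_force: [2.2, 0.5, 2.4]
gripper_width: 0.002
[0.51384217 0.05267118 0.0484817 ] [1.21753494 0.40198379 2.87823984]
[array([0.5422521, 0.1755869]), array([0.52993798, 0.05599547]), array([ 0.51752801, -0.06341223])]
(array([0.3558, 0.1135]), np.float64(0.51), array([170,  27,  20]), 0.71)
```

View pics/w2.png

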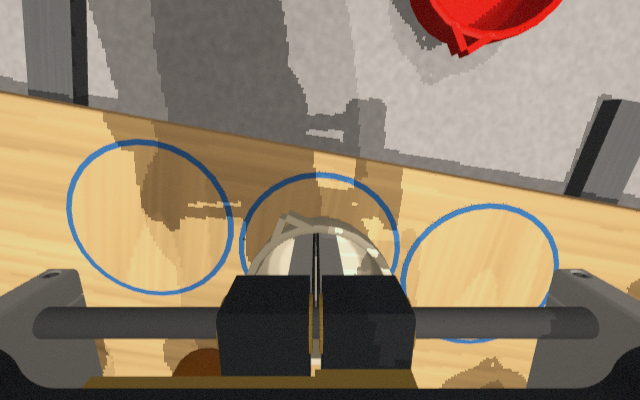

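The wrist view shows bowl 2's near rim at about row 225, columns 255–392, inside the middle ring but still on its far side. The rings are fitted cleanly and the board has not moved.

```bash
cat >> h.py <<'E'
def under(p,s,picks=None):
    """bowl round the fingers: contour of cream region near the TCP, upper (near) part only"""
    h=cv2.cvtColor(p["image"],cv2.COLOR_RGB2HSV).astype(int)
    m=((h[...,1]<75)&(h[...,2]>110)).astype(np.uint8)
    return m
E
python3 - <<'E'
from h import *
im=cv2.imread("pics/w2.png")[195:290,230:420]
cv2.imwrite("pics/w2c.png",cv2.resize(im,None,fx=4,fy=4,interpolation=cv2.INTER_CUBIC))
E
```

```text
(no output)
```

View pics/w2c.png

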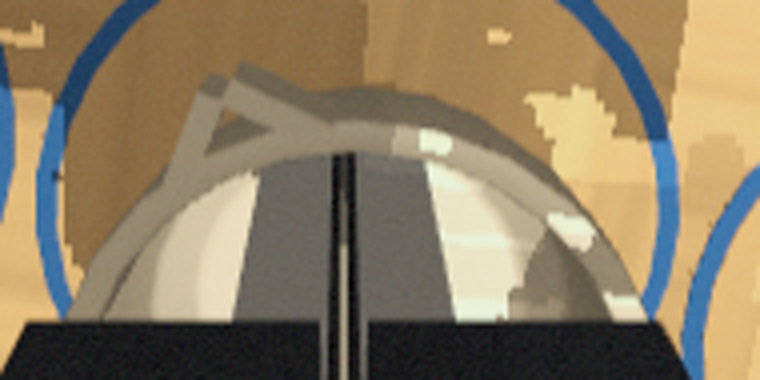

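```bash
cat >> h.py <<'E'
def pick(p,pts,x0,y0,k): return cfit(proj(p,np.array(pts)/k+[x0,y0],.078),.044,proj(p,np.array(pts)/k+[x0,y0],.078).mean(0)+[.02,0])
E
python3 - <<'E'
from h import *
p,s=wcam()
print(s["position"],pick(p,[(75,310),(120,235),(160,190),(350,122),(420,126),(480,146),(540,180),(600,235),(640,295)],230,195,4),rings(p)[1])
E
```

```text
[0.51442996 0.05294583 0.04855068] (array([0.53821239, 0.05693658]), np.float64(1.0)) [0.52999433 0.055962  ]
```

```bash
python3 -m creep '[{"offset":[-4,0,0],"rot":[0,0,0],"gripper":255},{"offset":[-4,-1,0],"rot":[0,0,0],"gripper":255},{"offset":[0,0,0],"rot":[0,0,0],"gripper":255},{"offset":[6,0,0],"rot":[0,0,0],"gripper":255},{"offset":[10,0,0],"rot":[0,0,0],"gripper":255},{"offset":[0,0,30],"rot":[0,0,0],"gripper":255},{"offset":[0,0,40],"rot":[0,0,0],"gripper":255},{"offset":[0,0,45],"rot":[0,0,0],"gripper":255},{"offset":[20,20,35],"rot":[0,0,0],"gripper":255},{"offset":[30,35,0],"rot":[0,0,0],"gripper":255}]'
python3 -m creep '[{"offset":[30,35,0],"rot":[0,0,0],"gripper":255},{"offset":[30,35,0],"rot":[0,0,0],"gripper":255},{"offset":[22,35,0],"rot":[0,0,0],"gripper":255},{"offset":[0,0,0],"rot":[0,0,0],"gripper":255},{"offset":[0,0,0],"rot":[0,0,0],"gripper":255}]'
python3 - <<'E'
from h import *
p,s=wcam(); save(p,"w3.png");print(s["position"],rings(p));[print(b) for b in bowls(p)]
E
```

```text
time: 6.75
position: [0.5754, 0.1058, 0.2043]
orientation: [0.004, -0.037, 0.999, 0.001]
wrist_force: [0.2, -0.8, 0.3]
gripper_width: 0.003
time: 7.25
position: [0.6546, 0.2125, 0.1974]
orientation: [-0.001, -0.04, 0.999, -0.0]
wrist_force: [0.5, -1.0, 0.3]
gripper_width: 0.004
[0.65462838 0.212496   0.19743544] [array([0.54213124, 0.17524563]), array([0.52993494, 0.05600513]), array([ 0.51734254, -0.06338457])]
(array([ 0.6255, -0.1157]), np.float64(0.47), array([105,  95,  77]), 0.95)
(array([0.5312, 0.0553]), np.float64(0.87), array([136, 123, 100]), 0.87)
(array([0.6052, 0.5156]), np.float64(0.45), array([140,  79,  89]), 0.71)
(array([0.6754, 0.2161]), np.float64(0.71), array([216, 208, 178]), 0.69)
```

View pics/w3.png

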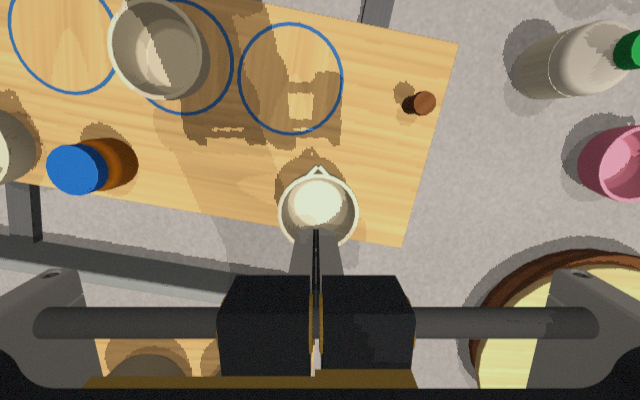

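```bash
python3 -m creep '[{"offset":[13,3,-20],"rot":[0,0,0],"gripper":255},{"offset":[0,0,-40],"rot":[0,0,0],"gripper":255},{"offset":[0,0,-40],"rot":[0,0,0],"gripper":255},{"offset":[0,0,-30],"rot":[0,0,0],"gripper":255},{"offset":[0,0,-15],"rot":[0,0,0],"gripper":255},{"offset":[0,0,-4],"rot":[0,0,0],"gripper":255},{"offset":[-4,-1,0],"rot":[0,0,0],"gripper":255},{"offset":[-4,-1,0],"rot":[0,0,0],"gripper":255},{"offset":[-4,-1,0],"rot":[0,0,0],"gripper":255},{"offset":[-4,-1,0],"rot":[0,0,0],"gripper":255}]'
python3 -m creep '[{"offset":[-4,-1,0],"rot":[0,0,0],"gripper":255},{"offset":[-4,-1,0],"rot":[0,0,0],"gripper":255},{"offset":[-5,-1,0],"rot":[0,0,0],"gripper":255},{"offset":[-6,-2,0],"rot":[0,0,0],"gripper":255},{"offset":[-8,-3,0],"rot":[0,0,0],"gripper":255},{"offset":[-9,-3,0],"rot":[0,0,0],"gripper":255},{"offset":[-9,-3,0],"rot":[0,0,0],"gripper":255},{"offset":[-9,-3,0],"rot":[0,0,0],"gripper":255},{"offset":[-9,-3,0],"rot":[0,0,0],"gripper":255},{"offset":[-9,-3,0],"rot":[0,0,0],"gripper":255}]'
```

```text
time: 8.35
position: [0.6514, 0.211, 0.0506]
orientation: [0.001, -0.039, 0.999, 0.0]
wrist_force: [0.7, -0.0, -0.6]
gripper_width: 0.004
time: 9.35
position: [0.5784, 0.1876, 0.0495]
orientation: [0.0, -0.039, 0.999, -0.0]
wrist_force: [1.4, 1.2, 2.0]
gripper_width: 0.004
```

```bash
python3 -m creep '[{"offset":[-9,-2,0],"rot":[0,0,0],"gripper":255},{"offset":[-9,-2,0],"rot":[0,0,0],"gripper":255},{"offset":[-9,-2,0],"rot":[0,0,0],"gripper":255},{"offset":[-9,-2,0],"rot":[0,0,0],"gripper":255},{"offset":[-9,-2,0],"rot":[0,0,0],"gripper":255},{"offset":[-6,-2,0],"rot":[0,0,0],"gripper":255},{"offset":[-3,-1,0],"rot":[0,0,0],"gripper":255},{"offset":[0,0,0],"rot":[0,0,0],"gripper":255}]'
python3 - <<'E'
from h import *
p,s=wcam(); save(p,"w4.png");print(s["position"],rings(p))
im=p["image"][195:290,230:420,::-1]
cv2.imwrite("pics/w4c.png",cv2.resize(im,None,fx=4,fy=4,interpolation=cv2.INTER_CUBIC))
E
```

```text
time: 10.15
position: [0.5249, 0.1748, 0.0495]
orientation: [-0.0, -0.039, 0.999, -0.0]
wrist_force: [1.8, 1.2, 2.4]
gripper_width: 0.004
[0.52492083 0.17478631 0.04952071] [array([0.54238556, 0.17520928]), array([0.52998701, 0.0559777 ]), array([ 0.51746447, -0.0637356 ])]
```

View pics/w4c.png

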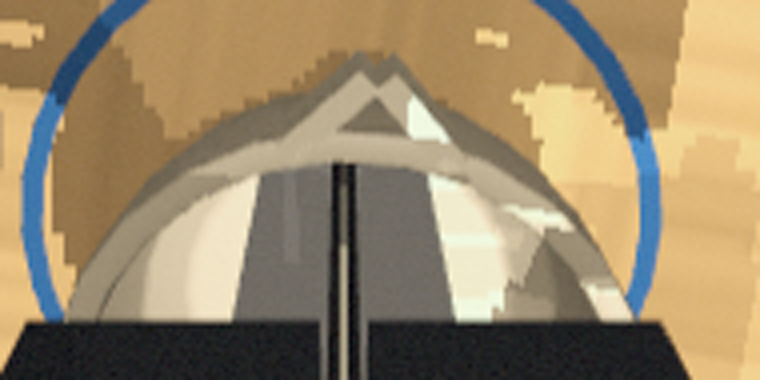

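The near rim of bowl 1 runs at about crop row 135 inside the left ring, with the lip at (375,60). I fit it.

```bash
python3 - <<'E'
from h import *
p,s=wcam()
print(s["position"],pick(p,[(68,310),(110,240),(170,180),(280,142),(340,134),(465,155),(540,200),(590,245),(628,305)],230,195,4),rings(p)[0])
E
```

```text
[0.52531226 0.17495001 0.04956607] (array([0.55104211, 0.17730988]), np.float64(1.0)) [0.54239157 0.17519213]
```

```bash
python3 -m creep '[{"offset":[-4,-1,0],"rot":[0,0,0],"gripper":255},{"offset":[-5,-1,0],"rot":[0,0,0],"gripper":255},{"offset":[0,0,0],"rot":[0,0,0],"gripper":255},{"offset":[6,0,0],"rot":[0,0,0],"gripper":255},{"offset":[10,0,0],"rot":[0,0,0],"gripper":255},{"offset":[0,0,30],"rot":[0,0,0],"gripper":255},{"offset":[0,0,40],"rot":[0,0,0],"gripper":255},{"offset":[0,0,45],"rot":[0,0,0],"gripper":255},{"offset":[10,-20,35],"rot":[0,0,0],"gripper":255},{"offset":[10,-40,0],"rot":[0,0,0],"gripper":255}]'
python3 -m creep '[{"offset":[10,-42,0],"rot":[0,0,0],"gripper":255},{"offset":[10,-42,0],"rot":[0,0,0],"gripper":255},{"offset":[10,-42,0],"rot":[0,0,0],"gripper":255},{"offset":[10,-42,0],"rot":[0,0,0],"gripper":255},{"offset":[10,-42,0],"rot":[0,0,0],"gripper":255},{"offset":[10,-42,0],"rot":[0,0,0],"gripper":255},{"offset":[0,0,0],"rot":[0,0,0],"gripper":255},{"offset":[0,0,0],"rot":[0,0,0],"gripper":255}]'
python3 - <<'E'
from h import *
p,s=wcam(); save(p,"w5.png");print(s["position"],rings(p));[print(b) for b in bowls(p)]
E
```

```text
time: 11.25
position: [0.5553, 0.1154, 0.2043]
orientation: [0.003, -0.041, 0.999, 0.002]
wrist_force: [1.1, -0.8, -1.1]
gripper_width: 0.004
time: 12.05
position: [0.6124, -0.1407, 0.1991]
orientation: [-0.0, -0.038, 0.999, -0.0]
wrist_force: [0.1, 0.0, -0.2]
gripper_width: 0.008
[ 0.61243454 -0.14070448  0.19908   ] [array([0.54186171, 0.17626194]), array([0.52941834, 0.05630287]), array([ 0.5171445 , -0.06295282])]
(array([0.5304, 0.0516]), np.float64(0.68), array([153, 140, 114]), 0.87)
(array([ 0.6335, -0.1426]), np.float64(0.73), array([207, 193, 163]), 0.85)
(array([0.5441, 0.1515]), np.float64(0.5), array([124, 113,  91]), 0.6)
(array([ 0.589 , -0.0705]), np.float64(0.04), array([210, 172, 113]), 0.53)
```

View pics/w5.png

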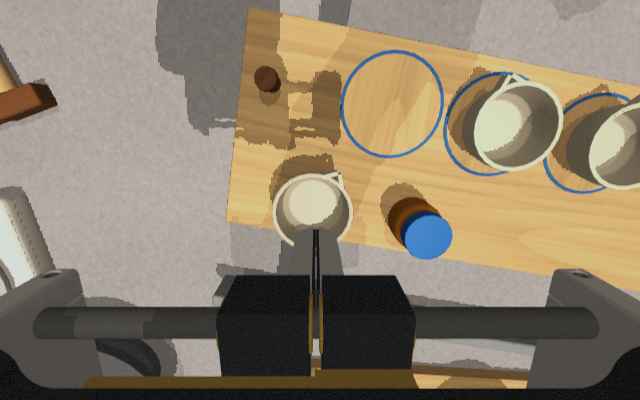

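```bash
python3 -m creep '[{"offset":[13,1,-20],"rot":[0,0,0],"gripper":255},{"offset":[0,0,-40],"rot":[0,0,0],"gripper":255},{"offset":[0,0,-40],"rot":[0,0,0],"gripper":255},{"offset":[0,0,-30],"rot":[0,0,0],"gripper":255},{"offset":[0,0,-15],"rot":[0,0,0],"gripper":255},{"offset":[0,0,-5],"rot":[0,0,0],"gripper":255},{"offset":[-4,2,0],"rot":[0,0,0],"gripper":255},{"offset":[-4,3,0],"rot":[0,0,0],"gripper":255},{"offset":[-4,2,0],"rot":[0,0,0],"gripper":255},{"offset":[-4,3,0],"rot":[0,0,0],"gripper":255}]'
python3 -m creep '[{"offset":[-4,2,0],"rot":[0,0,0],"gripper":255},{"offset":[-4,3,0],"rot":[0,0,0],"gripper":255},{"offset":[-5,3,0],"rot":[0,0,0],"gripper":255},{"offset":[-6,4,0],"rot":[0,0,0],"gripper":255},{"offset":[-8,5,0],"rot":[0,0,0],"gripper":255},{"offset":[-8,5,0],"rot":[0,0,0],"gripper":255},{"offset":[-8,5,0],"rot":[0,0,0],"gripper":255},{"offset":[-8,5,0],"rot":[0,0,0],"gripper":255},{"offset":[-8,5,0],"rot":[0,0,0],"gripper":255},{"offset":[-8,5,0],"rot":[0,0,0],"gripper":255}]'
python3 -m creep '[{"offset":[-8,5,0],"rot":[0,0,0],"gripper":255},{"offset":[-8,5,0],"rot":[0,0,0],"gripper":255},{"offset":[-8,5,0],"rot":[0,0,0],"gripper":255},{"offset":[-8,5,0],"rot":[0,0,0],"gripper":255},{"offset":[-6,3,0],"rot":[0,0,0],"gripper":255},{"offset":[-4,2,0],"rot":[0,0,0],"gripper":255},{"offset":[0,0,0],"rot":[0,0,0],"gripper":255}]'
python3 - <<'E'
from h import *
p,s=wcam(); save(p,"w6.png");print(s["position"],rings(p))
im=p["image"][195:290,230:420,::-1]
cv2.imwrite("pics/w6c.png",cv2.resize(im,None,fx=4,fy=4,interpolation=cv2.INTER_CUBIC))
E
```

```text
time: 13.15
position: [0.6096, -0.1281, 0.0507]
orientation: [0.001, -0.039, 0.999, -0.0]
wrist_force: [0.8, -1.3, 1.7]
gripper_width: 0.004
time: 14.15
position: [0.5415, -0.0857, 0.0495]
orientation: [-0.0, -0.039, 0.999, -0.0]
wrist_force: [1.9, -0.8, 1.4]
gripper_width: 0.006
time: 14.85
position: [0.4998, -0.0609, 0.0495]
orientation: [-0.0, -0.039, 0.999, 0.0]
wrist_force: [1.7, -0.5, 0.7]
gripper_width: 0.007
[ 0.49982703 -0.0609102   0.04953319] [array([0.54249337, 0.17580971]), array([0.52983868, 0.05617565]), array([ 0.51752318, -0.06324735])]
```

View pics/w6c.png

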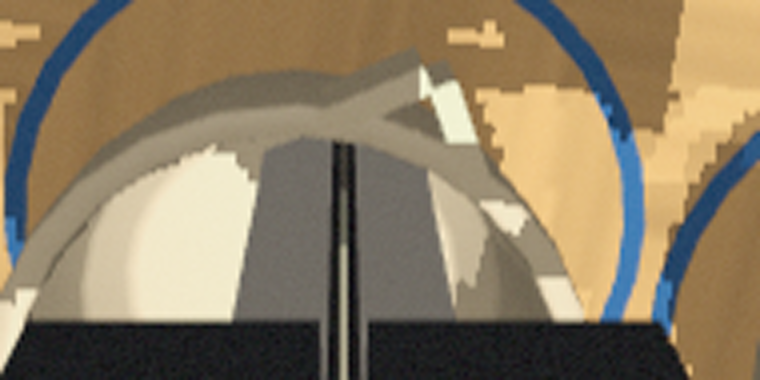

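The near rim of bowl 3 spans crop columns 10 to 585, with its top at about (270,108), inside the right ring. I fit it.

```bash
python3 - <<'E'
from h import *
p,s=wcam()
print(s["position"],pick(p,[(12,285),(50,220),(100,165),(160,128),(220,110),(290,105),(480,168),(515,200),(550,250),(580,310)],230,195,4),rings(p)[2])
E
```

```text
[ 0.50028593 -0.06110002  0.04958802] (array([ 0.52265218, -0.06737571]), np.float64(1.0)) [ 0.51753677 -0.06322126]
```

```bash
python3 -m creep '[{"offset":[-3,2,0],"rot":[0,0,0],"gripper":255},{"offset":[-2,2,0],"rot":[0,0,0],"gripper":255},{"offset":[0,0,0],"rot":[0,0,0],"gripper":255},{"offset":[6,-1,0],"rot":[0,0,0],"gripper":255},{"offset":[10,-2,0],"rot":[0,0,0],"gripper":255},{"offset":[0,0,30],"rot":[0,0,0],"gripper":255},{"offset":[0,0,40],"rot":[0,0,0],"gripper":255},{"offset":[0,0,45],"rot":[0,0,0],"gripper":255},{"offset":[20,30,35],"rot":[0,0,0],"gripper":255},{"offset":[20,35,20],"rot":[0,0,0],"gripper":255}]'
python3 -m creep '[{"offset":[30,40,20],"rot":[0,0,0],"gripper":255},{"offset":[0,0,0],"rot":[0,0,0],"gripper":255},{"offset":[0,0,0],"rot":[0,0,0],"gripper":255}]'
python3 - <<'E'
from h import *
p,s=wcam(); save(p,"w7.png");print(s["position"],rings(p));[print(b) for b in bowls(p)]
for d in robot.landmark_of(p,"knob_right")+robot.landmark_of(p,"knob_left"): print(d["score"],wray(p,d["location"],.077))
E
```

```text
time: 15.95
position: [0.553, 0.0042, 0.2229]
orientation: [0.002, -0.038, 0.999, 0.0]
wrist_force: [0.6, 0.9, 0.4]
gripper_width: 0.005
time: 16.25
position: [0.5797, 0.0426, 0.2377]
orientation: [-0.0, -0.04, 0.999, -0.0]
wrist_force: [-0.0, -0.7, 0.2]
gripper_width: 0.001
[0.57972331 0.04255492 0.23771115] [array([0.54202401, 0.17560647]), array([0.52970558, 0.05614033]), array([ 0.51741249, -0.06329886])]
(array([ 0.5171, -0.0651]), np.float64(0.93), array([134, 122,  99]), 0.79)
(array([0.5395, 0.1721]), np.float64(0.95), array([194, 186, 154]), 0.78)
(array([0.5297, 0.0531]), np.float64(0.95), array([174, 161, 133]), 0.77)
(array([0.3594, 0.1213]), np.float64(0.51), array([187,  34,  26]), 0.76)
(array([0.3375, 0.2692]), np.float64(0.64), array([24, 71, 31]), 0.59)
0.57 [ 0.50361585 -0.19906979  0.077     ]
0.7 [0.55834818 0.31300116 0.077     ]
0.24 [0.52970152 0.05205678 0.077     ]
```

View pics/w7.png

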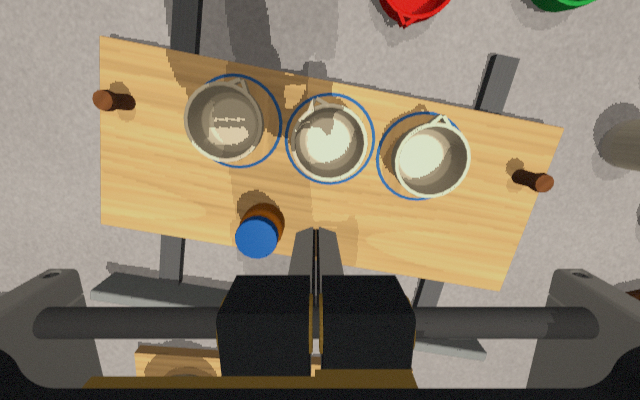

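All three bowls sit within about 4 mm of their ring centres (columns 225, 327 and 430), and the jar stands. Now the right knob, at about (0.5035, -0.1976), pushed along (0.995, -0.103).

```bash
python3 -m creep '[{"offset":[-19,-39,0],"rot":[0,0,-0.03],"gripper":255},{"offset":[-19,-39,0],"rot":[0,0,-0.03],"gripper":255},{"offset":[-19,-39,0],"rot":[0,0,-0.03],"gripper":255},{"offset":[-19,-39,0],"rot":[0,0,-0.03],"gripper":255},{"offset":[-20,-40,0],"rot":[0,0,-0.03],"gripper":255},{"offset":[-20,-40,0],"rot":[0,0,-0.03],"gripper":255},{"offset":[0,0,-40],"rot":[0,0,0],"gripper":255},{"offset":[0,0,-40],"rot":[0,0,0],"gripper":255},{"offset":[0,0,0],"rot":[0,0,0],"gripper":255}]'
```

```text
time: 17.35
position: [0.4597, -0.1942, 0.1544]
orientation: [-0.003, 0.052, 0.999, 0.0]
wrist_force: [0.8, 0.4, 1.2]
gripper_width: 0.003
```

```bash
python3 -m creep '[{"offset":[0,0,-40],"rot":[0,0,0],"gripper":255},{"offset":[0,0,-40],"rot":[0,0,0],"gripper":255},{"offset":[0,0,-20],"rot":[0,0,0],"gripper":255},{"offset":[4,0,-8],"rot":[0,0,0],"gripper":255},{"offset":[4,-1,0],"rot":[0,0,0],"gripper":255},{"offset":[4,0,0],"rot":[0,0,0],"gripper":255},{"offset":[3,-1,0],"rot":[0,0,0],"gripper":255},{"offset":[2,0,0],"rot":[0,0,0],"gripper":255},{"offset":[2,0,0],"rot":[0,0,0],"gripper":255},{"offset":[2,0,0],"rot":[0,0,0],"gripper":255}]'
python3 -m creep '[{"offset":[2,-0.2,0],"rot":[0,0,0],"gripper":255},{"offset":[2,-0.2,0],"rot":[0,0,0],"gripper":255},{"offset":[2,-0.2,0],"rot":[0,0,0],"gripper":255},{"offset":[2,-0.2,0],"rot":[0,0,0],"gripper":255}]'
```

```text
time: 18.35
position: [0.4833, -0.1961, 0.05]
orientation: [-0.001, 0.051, 0.999, 0.0]
wrist_force: [-5.3, -0.1, 3.3]
gripper_width: 0.005
time: 18.75
position: [0.4912, -0.1969, 0.0499]
orientation: [-0.001, 0.051, 0.999, 0.0]
wrist_force: [-5.9, -0.3, 3.9]
gripper_width: 0.003
```

```bash
python3 -m creep '[{"offset":[3,-0.3,0],"rot":[0,0,0],"gripper":255},{"offset":[3,-0.3,0],"rot":[0,0,0],"gripper":255},{"offset":[3,-0.3,0],"rot":[0,0,0],"gripper":255},{"offset":[3,-0.3,0],"rot":[0,0,0],"gripper":255},{"offset":[3,-0.3,0],"rot":[0,0,0],"gripper":255},{"offset":[3,-0.3,0],"rot":[0,0,0],"gripper":255},{"offset":[3,-0.3,0],"rot":[0,0,0],"gripper":255},{"offset":[3,-0.3,0],"rot":[0,0,0],"gripper":255},{"offset":[3,-0.3,0],"rot":[0,0,0],"gripper":255},{"offset":[3,-0.3,0],"rot":[0,0,0],"gripper":255}]'
python3 -m creep '[{"offset":[3,-0.3,0],"rot":[0,0,0],"gripper":255},{"offset":[3,-0.3,0],"rot":[0,0,0],"gripper":255},{"offset":[3,-0.3,0],"rot":[0,0,0],"gripper":255},{"offset":[3,-0.3,0],"rot":[0,0,0],"gripper":255},{"offset":[3,-0.3,0],"rot":[0,0,0],"gripper":255}]'
python3 - <<'E'
from h import *
p=cam(robot.get_image("top")); save(p,"t2.png")
im=p["image"][100:240,180:430,::-1]; cv2.imwrite("pics/t2c.png",cv2.resize(im,None,fx=3,fy=3,interpolation=cv2.INTER_CUBIC))
E
```

```text
time: 19.75
position: [0.5212, -0.2, 0.0499]
orientation: [-0.001, 0.051, 0.999, 0.0]
wrist_force: [-4.8, 0.1, 3.5]
gripper_width: 0.001
time: 20.25
position: [0.5362, -0.2015, 0.0499]
orientation: [-0.001, 0.051, 0.999, 0.0]
wrist_force: [-5.5, 0.3, 3.6]
gripper_width: 0.005
```

View pics/t2c.png

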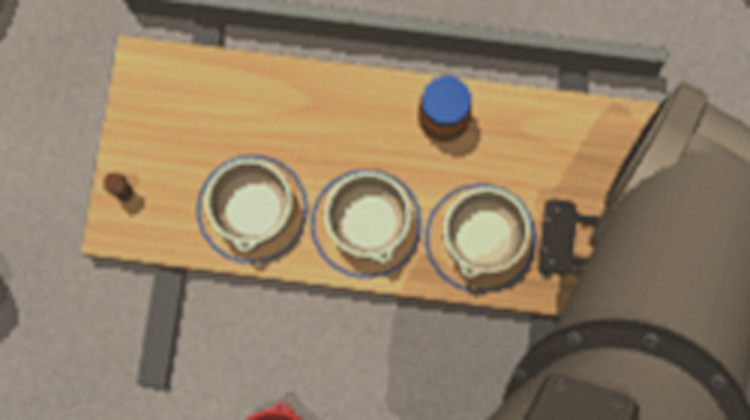

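The board slides at about 6 N and the bowls ride centred. Roughly 20–35 mm remain to the stop bar.

```bash
python3 -m creep '[{"offset":[2,-0.2,0],"rot":[0,0,0],"gripper":255},{"offset":[2,-0.2,0],"rot":[0,0,0],"gripper":255},{"offset":[2,-0.2,0],"rot":[0,0,0],"gripper":255},{"offset":[2,-0.2,0],"rot":[0,0,0],"gripper":255},{"offset":[2,-0.2,0],"rot":[0,0,0],"gripper":255},{"offset":[2,-0.2,0],"rot":[0,0,0],"gripper":255},{"offset":[2,-0.2,0],"rot":[0,0,0],"gripper":255},{"offset":[2,-0.2,0],"rot":[0,0,0],"gripper":255}]'
python3 -m creep '[{"offset":[1.5,-0.1,0],"rot":[0,0,0],"gripper":255},{"offset":[1.5,-0.2,0],"rot":[0,0,0],"gripper":255},{"offset":[1.5,-0.2,0],"rot":[0,0,0],"gripper":255},{"offset":[1.5,-0.1,0],"rot":[0,0,0],"gripper":255},{"offset":[1.5,-0.1,0],"rot":[0,0,0],"gripper":255}]'
```

```text
time: 21.1
position: [0.5523, -0.2032, 0.0498]
orientation: [-0.001, 0.051, 0.999, 0.0]
wrist_force: [-5.5, -0.3, 2.6]
gripper_width: 0.004
time: 21.6
position: [0.5598, -0.2039, 0.0498]
orientation: [-0.001, 0.051, 0.999, 0.0]
wrist_force: [-4.7, -1.3, 3.2]
gripper_width: 0.003
```

```bash
python3 -m creep '[{"offset":[1.5,-0.2,0],"rot":[0,0,0],"gripper":255},{"offset":[1.5,-0.2,0],"rot":[0,0,0],"gripper":255},{"offset":[1.5,-0.1,0],"rot":[0,0,0],"gripper":255},{"offset":[1.5,-0.1,0],"rot":[0,0,0],"gripper":255}]'
python3 -m creep '[{"offset":[1.5,-0.2,0],"rot":[0,0,0],"gripper":255},{"offset":[1.5,-0.2,0],"rot":[0,0,0],"gripper":255},{"offset":[1.5,-0.1,0],"rot":[0,0,0],"gripper":255}]'
```

```text
time: 22.0
position: [0.5658, -0.2045, 0.0498]
orientation: [-0.001, 0.051, 0.999, -0.0]
wrist_force: [-4.9, -0.9, 2.7]
gripper_width: 0.002
time: 22.3
position: [0.5703, -0.205, 0.0498]
orientation: [-0.001, 0.051, 0.999, 0.0]
wrist_force: [-5.6, -0.3, 2.8]
gripper_width: 0.004
```

```bash
python3 -m creep '[{"offset":[1.5,-0.2,0],"rot":[0,0,0],"gripper":255},{"offset":[1.5,-0.2,0],"rot":[0,0,0],"gripper":255},{"offset":[1.5,-0.1,0],"rot":[0,0,0],"gripper":255}]'
python3 -m creep '[{"offset":[1.5,-0.2,0],"rot":[0,0,0],"gripper":255},{"offset":[1.5,-0.2,0],"rot":[0,0,0],"gripper":255}]'
python3 - <<'E'
from h import *
p=cam(robot.get_image("top")); save(p,"t3.png")
im=p["image"][100:240,180:430,::-1]; cv2.imwrite("pics/t3c.png",cv2.resize(im,None,fx=3,fy=3,interpolation=cv2.INTER_CUBIC))
E
```

```text
time: 22.6
position: [0.5711, -0.2051, 0.0493]
orientation: [-0.004, 0.051, 0.999, 0.001]
wrist_force: [-31.9, 3.3, 23.8]
gripper_width: 0.003
time: 22.8
position: [0.5712, -0.2051, 0.049]
orientation: [-0.006, 0.052, 0.999, 0.002]
wrist_force: [-47.7, 8.7, 37.8]
gripper_width: 0.006
```

View pics/t3c.png

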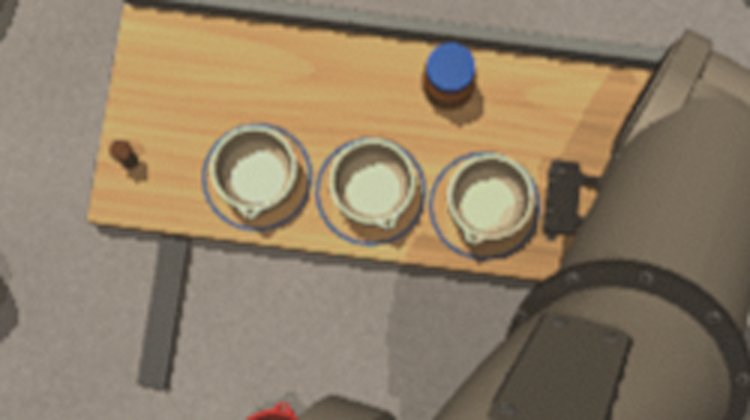

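The board touches the stop bar and the force jumped to 48 N at standstill. The bowls are still centred. I back off gently, rise and check from above.

```bash
python3 -m creep '[{"offset":[-4,0.4,0],"rot":[0,0,0],"gripper":255},{"offset":[-4,0.4,0],"rot":[0,0,0],"gripper":255},{"offset":[-10,1,0],"rot":[0,0,0],"gripper":255},{"offset":[-20,2,0],"rot":[0,0,0],"gripper":255},{"offset":[0,0,40],"rot":[0,0,0],"gripper":255},{"offset":[0,0,45],"rot":[0,0,0],"gripper":255},{"offset":[0,0,45],"rot":[0,0,0],"gripper":255},{"offset":[0,0,45],"rot":[0,0,0],"gripper":255},{"offset":[20,38,10],"rot":[0,0,0.03],"gripper":255},{"offset":[20,40,0],"rot":[0,0,0.03],"gripper":255}]'
python3 -m creep '[{"offset":[20,40,0],"rot":[0,0,0.03],"gripper":255},{"offset":[20,40,0],"rot":[0,0,0.03],"gripper":255},{"offset":[20,40,0],"rot":[0,0,0.03],"gripper":255},{"offset":[20,40,0],"rot":[0,0,0.03],"gripper":255},{"offset":[0,0,0],"rot":[0,0,0],"gripper":255},{"offset":[0,0,0],"rot":[0,0,0],"gripper":255}]'
python3 - <<'E'
from h import *
p,s=wcam(); save(p,"w8.png");print(s["position"],s["wrist_force"]);print(rings(p,((.628,.166),(.616,.047),(.604,-.072))));[print(b) for b in bowls(p)]
E
```

```text
time: 23.85
position: [0.5817, -0.1243, 0.238]
orientation: [0.003, 0.022, 1.0, 0.0]
wrist_force: [0.5, 1.3, -0.9]
gripper_width: 0.004
time: 24.45
position: [0.6605, 0.0372, 0.2345]
orientation: [-0.0, -0.04, 0.999, -0.0]
wrist_force: [0.2, -1.5, 0.1]
gripper_width: 0.005
[0.66049662 0.03716675 0.23446905] [ 0.22819128 -1.51465336  0.11649266]
[array([0.63055977, 0.16635936]), array([0.6183261 , 0.04690823]), array([ 0.60593231, -0.07252004])]
(array([ 0.6056, -0.0741]), np.float64(0.94), array([138, 126, 103]), 0.92)
(array([0.6183, 0.0441]), np.float64(0.95), array([179, 165, 136]), 0.84)
(array([0.6284, 0.1627]), np.float64(0.94), array([192, 185, 153]), 0.62)
```

```bash
python3 -c "
from rig import robot
print(robot.hand_in(), robot.get_state()['time'])"
```

```text
the job is handed in; nothing more can be done
the job is handed in; nothing more can be done
```

I dragged each cream bowl into its circle with the closed fingers inside it. Then I pushed the board about 89 mm home by the right knob, at about 5–6 N while it slid, and handed in with the arm clear, at about 25 s.

- **Bowls:** the last wrist-camera fit put them about 1.6, 2.8 and 4.3 mm from their circle centres, against the 10 mm allowed. They were just as well centred before the push.
- **Board:** it stopped against the stop bar, where the wrist force rose to about 48 N (61 N counting the vertical part) before I backed off. The force limit is 120 N. The top view shows the board touching the bar.
- **Jar and bench:** the jar was standing in that top view. I did not check the mug, bottle or mallet again after the first pictures, but the arm did not touch them as far as I know.
- **Checks that failed or disagreed:** the 12-picture limit was used up, so I checked the last view by numbers only. From the steeper side angle at bowl 3, the network-based fits of the bowls already placed were up to about 24 mm off, with poor fit quality. I discarded them for the later, better view.

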